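# Feed a slat through the guard window of a dowel borer and hold it on the stop

## Robot

A 7-joint arm with a two-finger parallel gripper is mounted at the origin on the work surface. World frame = base frame: x ahead of the robot, y to its left, z up, the work surface at z = 0. Lengths are in m, angles in rad, forces in N, time in s.
With the tool pointing down it reaches from about 0.4 to 0.85 m from the base axis. Payload 4.5 kg.
Tool frame: the origin (TCP) lies at the very end of the fingers, on their centre line; the grasp point (between the pads) lies 19 mm behind it; z points along the fingers, y is the line along which they close (so a half turn about z gives the same grasp; the last joint's range is limited). The gripper opens to 88 mm and grips with 3 to 60 N. Pads are 18 mm wide; open, the fingers measure 123 mm over their backs; the gripper's body (75 mm by 187 mm) begins 45 mm behind the grasp point.
Start: joints at [-1.191, 0.689, -0.195, 1.565, 0.157, 0.902, -0.215], TCP at [0.212, 0.588, 0.239] pointing down, gripper open.
Joint ranges: [-3.01, 3.01], [-0.46, 2.08], [-1.47, 1.51], [0.13, 2.56], [-1, 4.14], [0.04, 2.09], [-2.66, 2.66]. Speed limits (rad/s): [2.57, 2.57, 3.14, 3.14, 3.14, 3.14, 3.14].

## Interface

Orientations are given as a unit quaternion [x, y, z, w].
In Python, from plant import r, optics gives the robot as it stands.
- The arm moves only by the tool servo_tool, never from a script. Its arguments are lists of equal length, an entry for each row: "translation": the shift along the tool's x, y, z in m, a list of three; "turn": the turn, a rotation vector about the tool's x, y, z in rad, a list of three. In form: {"translation": [[dx, dy, dz], ...], "turn": [[rx, ry, rz], ...]}. A call has 1 to 10 rows; each row shifts and turns the commanded pose from where the row before left it, along the tool's axes as they then stand; what a row does not reach is not made up. A row lasts 1/8 s, in which the tool goes at most 62.5 mm and 10.7 degrees, less where a joint would pass 70% of its speed; a pose out of reach is approached as far as the arm can. A call is refused whole if a number of a shift passes 0.0625 or a number of a turn 0.188, either way. A call with a gripper value outside its range is refused whole. "grip" is the opening, from 0 (shut) to 1 (fully open), set as the call begins (left out, the last holds). The fingers move at their own pace and stop on an object; "grip_force" is the grip in N (left out, the last holds). Time passes only in rows, so rows that do not move let the fingers close. It gives the time, the measured TCP pose, the force, the opening and the grip force at its end, in the units of the state.
- r.get_state(): the state, without advancing time (a new reading comes with each control period).
- optics.snapshot(name): name is "scene" or "top" or "wrist"; returns a dict with "img" (384x512x3 uint8, red, green, blue), "z_map" (384x512 float32, m along the optical axis (not along the pixel's ray), 0 where there is no reading), "mtx" (3x3 intrinsics, pixels), "R" (3x3) and "t" (3): a world point X has camera coordinates R X + t. Camera axes: x right, y down, z forward; pixel columns grow to the right and rows downward; lengths in m; the calibration is good to about 2 mm. A picture is of the moment at which its call begins.
- r.finish_job(): hands the job in; it is judged then, once.
The state is a dict: "clock": time; "q": joint angles; "qd": joint speeds; "joint_torque": joint torques, N m; "tool_pos": TCP position; "eef_rot": TCP orientation; "contact_force": force on the tool from outside, world axes, zero at the start; "moment": the same for the moment, N m; "opening": opening from 0.0 (shut) to 1.0 (fully open); "finger_force": force on a finger pad.
Only numpy, scipy, OpenCV 4.12 (cv2) and the standard library are available. Lean on these libraries where they do the work, as an engineer would, in place of code of your own. Each camera call takes 0.05 s, during which the arm holds its last target. There are 200 camera calls.

## Task

Get the dowel borer ready for its boring stroke: turn the orange turnbutton square across the clear guard lid so that the closed lid is secured, then pick up the notched pine slat and feed its plain square end straight through the guard window until the sprung stop plate inside is pressed fully home. Finish while still holding the slat there, level and square to the machine, with the plate pressed home: do not let go of it, and leave the other things on the bench where they are.

Things in the scene. Friction and masses are not known exactly. Their poses are not given: they have to be found in the camera images.
- borer: Green bench dowel-boring machine, fixed; turned up to 0.22 rad. Origin on the bench under the guard box; z up, y from motor to guard window: work is fed along -y. In mm: base x -100..100, y -300..110, 16 thick; guard box x -66..66, y -72..105, lid top z 136; a wooden rail x -94..-66 beside the lid, flush with it; motor y -285..-112, top z 168; lever ball at 105, -120, 135.
- window (a point): Centre of the window's mouth in the guard's +y end (a plywood block x -66..66 mm, y 72..105, z 16..131 of the machine), 85 mm above the bench; axes as the machine's. Level tunnel along -y, 40 mm wide (x), 21 mm high: 2 mm more than the slat in all (1 mm a side). First 8 mm bevelled (52 by 33 mm at the mouth), then 25 mm straight, then the guard's inside.
- stop_plate (a joint): Sprung steel stop plate inside the guard, seen through the clear lid; metres pushed in. 0 = at rest, its face 60 mm behind the window's mouth (along the machine's -y); 0.008 = fully home at a hard stop, 68 mm behind the mouth. The spring takes 3 N to start, 5.4 N at home, and pushes the slat back when let go.
- stop_face (a point): Middle of the stop plate's face that meets the slat, on the centre line of the window, axes as the machine's; plate 76 mm wide (x), 34 mm high.
- turnbutton (a joint): Angle of the orange turnbutton on the rail about a vertical axis, anticlockwise seen from above. 0 = along the rail (the machine's y), lid free; 1.571 (end stop) = square across, one half over the lid, lid secured. Starts between 0.1 and 0.5; friction about 0.05 Nm, stays where it is left.
- turnbutton_grip (a point): On the turnbutton's axis at the height to grip, 151 mm above the bench, at x -80, y 10 mm of the machine; its y axis lies along the turnbutton and turns with it. Orange plate 64 by 16 mm, 5 mm thick, underside 1 mm above rail and lid (z 137), with an upright rib 44 mm long, 10 mm thick along its middle, from z 142 to 159 mm.
- lid (a joint): Opening angle of the clear lid over the guard box, hinged at its +x edge; 0 = shut (as it starts); it falls shut by its own weight.
- slat: Loose pine slat 260 mm long (its y), 38 wide (its x), 19 thick, about 0.1 kg, flat on the bench. Origin at the centre of its underside. Its -y end is the plain square end that goes into the window; the last 40 mm at +y are notched to half thickness from above. Starts on the machine's +y side, square end roughly towards it (within 0.6 rad of the world's y).
- slat_end (a point): Centre of the slat's square end face, 130 mm from the slat's origin along its -y and 9.5 mm above its underside, axes as the slat's.
- tree: Finished wooden A-frame tree, 160 by 45 mm on the bench, about 220 mm high, loose, to be left alone. Origin at the centre of its underside.
- glue: Yellow glue bottle 56 mm thick, 150 mm high, loose, to be left alone. Origin at the centre of its underside.
- dowel_tin: Open blue tin of dowels 100 by 70 by 45 mm, loose, to be left alone. Origin at the centre of its underside.
- try_square: Try square lying flat: dark wooden stock 110 by 24 by 16 mm with a 150 mm steel blade, loose, to be left alone. Origin at the centre of the stock's underside.

How it is judged:
By the outcome, as a careful person would: the job done as asked, in the order asked, and still so for the second after the job is handed in, while the arm keeps its last pose, push and grip.
It also fails if it takes over 67 s, if anything falls off the work surface, if the arm or the gripper's body presses on something with over 40 N, if the wrist force passes 120 N, or if a joint passes its speed limit or range.

## Working session

There is one attempt and no reset: what is moved stays moved. The work goes in short steps, Python scripts to look and compute and a tool call to move; the robot and the scene stay as the last step left them, time stands still between calls to the robot, and variables do not carry over. Pictures are saved under pics/ and viewed, at most 10 in all, crops included, and the job is handed in when it is done.

Besides the shell and the picture viewer there is one more tool, called after "Request:" as name(argument=value, ...) on one line, values as JSON. servo_tool: Moves the arm, as the interface text tells. Its arguments: {"type":"object","properties":{"translation":{"type":"array"},"turn":{"type":"array"},"grip":{"type":"number"},"grip_force":{"type":"number"}},"required":["translation","turn"]}

```bash
ls; mkdir -p pics; python3 - <<'E'
from plant import r, optics
import numpy as np, cv2
s=r.get_state(); print(s)
ims=[]
for n in ("scene","top"):
    d=optics.snapshot(n); np.savez(f"{n}0.npz",**d); cv2.imwrite(f"pics/{n}0.png",d["img"][:,:,::-1]); print(n,d["R"],d["t"],d["mtx"])
E
```

```text
pics
{'clock': 0.0, 'q': array([-1.19118162,  0.68998231, -0.19451238,  1.56634136,  0.15725971,
        0.90249934, -0.21506235]), 'qd': array([ 2.89743633e-04, -8.07896467e-04,  9.50772129e-04,  1.25748321e-03,
        8.15396501e-05, -3.77460082e-04,  7.75548078e-04]), 'joint_torque': array([-7.44747431e-04, -5.27554071e+01, -1.26679089e+00, -1.53425592e+01,
       -5.25124662e-02,  6.49346039e-03,  1.86396787e-04]), 'tool_pos': array([0.21167503, 0.58738811, 0.23791174]), 'eef_rot': array([ 1.71999965e-01,  9.85096524e-01, -9.15485936e-04, -1.07131362e-04]), 'contact_force': array([ 0.0476941 , -0.54821977,  0.27317648]), 'moment': array([-0.04629665, -0.02813129, -0.03058819]), 'finger_force': 0.0, 'opening': 0.9999987610437372}
scene [[ 0.39877753  0.91697121  0.01184407]
 [ 0.55053397 -0.22905021 -0.80277541]
 [-0.73340905  0.32664936 -0.59616387]] [-0.3073591  -0.16412209  1.41176435] [[410.6322152    0.         251.68729763]
 [  0.         410.6322152  193.10562012]
 [  0.           0.           1.        ]]
top [[ 0.01027156 -0.99971568  0.02151861]
 [-0.98517659 -0.01380263 -0.17098708]
 [ 0.17123548 -0.01944333 -0.98503826]] [0.07773113 0.54065088 1.0166276 ] [[455.13592383   0.         251.73187709]
 [  0.         455.13592383 193.36938914]
 [  0.           0.           1.        ]]
```

View pics/scene0.png

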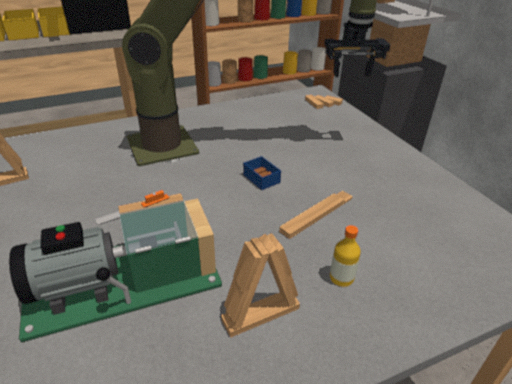

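View pics/top0.png

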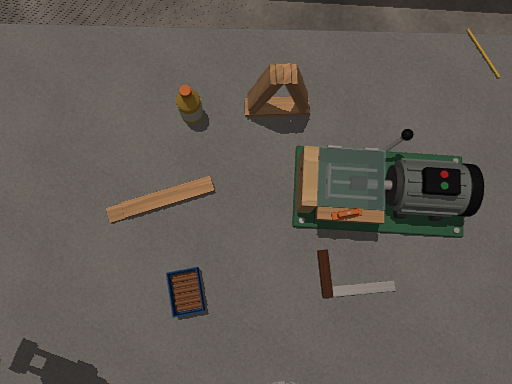

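```bash
cat > h.py <<'E'
import numpy as np, cv2
from scipy.spatial.transform import Rotation as Ro
def cloud(d):
    z=d["z_map"]; v,u=np.mgrid[:z.shape[0],:z.shape[1]]
    K=d["mtx"]; P=np.stack([(u-K[0,2])/K[0,0]*z,(v-K[1,2])/K[1,1]*z,z],-1)
    return (P-d["t"])@d["R"]   # R^T (P-t)
def ray(d,uv,h):  # pixel at height h
    uv=np.atleast_2d(uv).astype(float);K=d["mtx"]
    w=np.c_[(uv[:,0]-K[0,2])/K[0,0],(uv[:,1]-K[1,2])/K[1,1],np.ones(len(uv))]@d["R"]
    c=-d["R"].T@d["t"]; return c+w*((h-c[2])/w[:,2])[:,None]
def proj(d,X):
    p=(np.atleast_2d(X)@d["R"].T+d["t"])@d["mtx"].T; return p[:,:2]/p[:,2:]
def hsv(d): return cv2.cvtColor(np.ascontiguousarray(d["img"]),cv2.COLOR_RGB2HSV)
def rect(P):
    (c,s,a)=cv2.minAreaRect(P[:,:2].astype(np.float32)*1000); b=cv2.boxPoints((c,s,a)); return c,s,a,b
E
python3 - <<'E'
from h import *
d=dict(np.load("top0.npz")); W=cloud(d); H=hsv(d)
g=np.zeros(H.shape[:2],bool)
def big(m):
    n,l,st,_=cv2.connectedComponentsWithStats(m.astype(np.uint8)); return l==1+np.argmax(st[1:,4])
# bench height
print("bench z",np.median(W[330:380,250:300,2]))
# slat
m=np.zeros_like(g); m[170:230,95:225]=1
s=big(m&(H[...,1]>80)&(W[...,2]>0.004)); P=W[s]
print("slat n",s.sum(),rect(P),"z",np.percentile(P[:,2],[5,50,95]))
v,u=np.nonzero(s); print("slat by ray",rect(ray(d,np.c_[u,v],0.019)))
# base
m=np.zeros_like(g); m[140:245,285:475]=1
b=big(m&(H[...,0]>65)&(H[...,0]<95)&(H[...,1]>120)&(W[...,2]>0.008)&(W[...,2]<0.024)); P=W[b]; print("base",b.sum(),rect(P),np.median(P[:,2]))
bb=m&(W[...,2]>0.128)&(W[...,2]<0.14); P=W[bb]; print("top136",bb.sum(),rect(P))
o=m&(H[...,0]<12)&(H[...,1]>190)&(H[...,2]>150)&(W[...,2]>0.13)&(W[...,2]<.2); P=W[o];print("orange",o.sum(),rect(P),np.percentile(P[:,2],[5,50,95]))
P=P[P[:,2]>.152];print("rib",len(P),rect(P))
for zlo,zhi in((.128,.1335),(.1335,.14)):
    q=m&(W[...,2]>zlo)&(W[...,2]<zhi)&(H[...,0]<25)&(H[...,1]>60); P=W[q]; print(zlo,q.sum(),rect(P))
E
```

```text
bench z 0.0010167937879354983
slat n 1827 ((432.91131591796875, 269.2619323730469), (251.24514770507812, 259.76690673828125), 19.466951370239258, array([[271.18472, 349.8551 ],
       [357.75546, 104.93804],
       [594.63794, 188.66876],
       [508.06717, 433.58582]], dtype=float32)) z [0.00885751 0.01946648 0.02298344]
slat by ray ((528.121337890625, 301.7704162597656), (41.330387115478516, 256.9985046386719), 18.129301071166992, array([[468.4979 , 417.4603 ],
       [548.4662 , 173.22006],
       [587.74475, 186.08054],
       [507.7765 , 430.32077]], dtype=float32))
base 56 ((475.7732238769531, -159.7849884033203), (117.85728454589844, 4.582247257232666), 86.41960906982422, array([[ 469.80655, -218.45554],
       [ 474.37985, -218.7417 ],
       [ 481.7399 , -101.11444],
       [ 477.1666 , -100.82828]], dtype=float32)) 0.016509353753126788
top136 6393 ((555.3719482421875, -208.82644653320312), (179.1338348388672, 384.2818603515625), 4.081233501434326, array([[ 452.35736 ,  -23.547304],
       [ 479.70697 , -406.85468 ],
       [ 658.38654 , -394.1056  ],
       [ 631.0369  ,  -
[... 430 characters left out ...]
336, array([[ 468.21103,  -97.05051],
       [ 559.69366, -324.20364],
       [ 573.36536, -318.69754],
       [ 481.88275,  -91.5444 ]], dtype=float32))
0.128 772 ((505.4439392089844, -182.73171997070312), (377.7405700683594, 150.7626190185547), 70.26925659179688, array([[ 370.72565 , -335.06458 ],
       [ 512.6369  , -385.9621  ],
       [ 640.16223 ,  -30.398865],
       [ 498.25098 ,   20.498657]], dtype=float32))
0.1335 833 ((529.7864379882812, -196.32296752929688), (364.5322570800781, 156.2955322265625), 81.47174072265625, array([[ 425.4732   , -364.98468  ],
       [ 580.0406   , -388.16284  ],
       [ 634.0997   ,  -27.661255 ],
       [ 479.5323   ,   -4.4830933]], dtype=float32))
```

```bash
cat >> h.py <<'E'
def down(yaw): # tool down with tool y at world yaw
    y=np.array([np.cos(yaw),np.sin(yaw),0]); z=np.array([0,0,-1.]); return Ro.from_matrix(np.c_[np.cross(y,z),y,z])
def delta(s,pos,R):
    """shift along present tool axes, and the turn, from state s"""
    C=Ro.from_quat(s["eef_rot"]); return C.inv().apply(np.array(pos)-s["tool_pos"]), (C.inv()*R).as_rotvec()
E
python3 - <<'E'
from h import *
from plant import r
d=dict(np.load("top0.npz")); H=hsv(d)
print("base edge",ray(d,[[293,227],[463,237]],.016))
m=np.zeros(H.shape[:2],bool); m[200:225,325:368]=1
o=m&(H[...,0]<14)&(H[...,1]>200)&(H[...,2]>150); v,u=np.nonzero(o); print(o.sum(),rect(ray(d,np.c_[u,v],.15)))
print("tree top",ray(d,[285,72],.22),"glue",ray(d,[185,90],.15),"ball",ray(d,[407,134],.135))
print(delta(r.get_state(),[.5,-.13,.30],down(.35)))
E
```

```text
base edge [[ 0.46515668 -0.01515055  0.016     ]
 [ 0.44628889 -0.4213256   0.016     ]]
12 ((482.67352294921875, -120.06748962402344), (13.164227485656738, 44.4504508972168), 12.019210815429688, array([[ 471.60754,  -99.70015],
       [ 480.8639 , -143.17615],
       [ 493.7395 , -140.43483],
       [ 484.48315,  -96.95883]], dtype=float32))
tree top [[0.76201251 0.02232264 0.22      ]] glue [[0.74826397 0.23422362 0.15      ]] ball [[ 0.66157456 -0.25442866  0.135     ]]
(array([-0.51438986, -0.57741661, -0.06100522]), array([-1.46878325e-03,  8.14346838e-04,  8.75076348e-01]))
```

Request:
servo_tool(translation=[[-0.032,-0.036,-0.004],[-0.032,-0.036,-0.004],[-0.032,-0.036,-0.004],[-0.032,-0.036,-0.004],[-0.032,-0.036,-0.004],[-0.032,-0.036,-0.004],[-0.032,-0.036,-0.004],[-0.032,-0.036,-0.004],[-0.032,-0.036,-0.004],[-0.032,-0.036,-0.004]], turn=[[0,0,0],[0,0,0],[0,0,0],[0,0,0],[0,0,0],[0,0,0],[0,0,0],[0,0,0],[0,0,0],[0,0,0]])

```text
clock: 1.35
tool_pos: [0.3912, 0.1393, 0.2788]
eef_rot: [0.172, 0.985, -0.0, -0.0]
contact_force: [0.4, 0.3, 0.1]
opening: 0.998
finger_force: 0.0
```

Request:
servo_tool(translation=[[-0.032,-0.036,-0.004],[-0.032,-0.036,-0.004],[-0.032,-0.036,-0.004],[-0.032,-0.036,-0.004],[-0.032,-0.036,-0.004],[-0.032,-0.036,-0.004],[0,0,0],[0,0,0],[0,0,0],[0,0,0]], turn=[[0,0,0],[0,0,0],[0,0,0],[0,0,0],[0,0,0.15],[0,0,0.15],[0,0,0.15],[0,0,0.15],[0,0,0.15],[0,0,0.12]])

```text
clock: 2.6
tool_pos: [0.4911, -0.1295, 0.3024]
eef_rot: [0.573, 0.82, -0.0, -0.0]
contact_force: [-0.3, -0.2, 1.3]
opening: 1.001
finger_force: 0.0
```

```bash
python3 - <<'E'
from plant import r, optics
from h import *
s=r.get_state(); print(s["clock"],s["tool_pos"],s["eef_rot"],s["q"])
d=optics.snapshot("wrist"); np.savez("wrist1.npz",**d); cv2.imwrite("pics/wrist1.png",d["img"][:,:,::-1]); print(-d["R"].T@d["t"],d["R"][2])
E
```

```text
2.6 [ 0.49108023 -0.12950045  0.30235657] [ 5.72846363e-01  8.19662626e-01 -1.52072655e-04 -4.48523605e-04] [ 0.14818873  0.4509167   0.02877584  1.83455033 -0.01672068  0.85729885
  0.5358932 ]
[ 0.46314076 -0.05205527  0.44868856] [ 0.10807469 -0.29807231 -0.94840538]
```

View pics/wrist1.png

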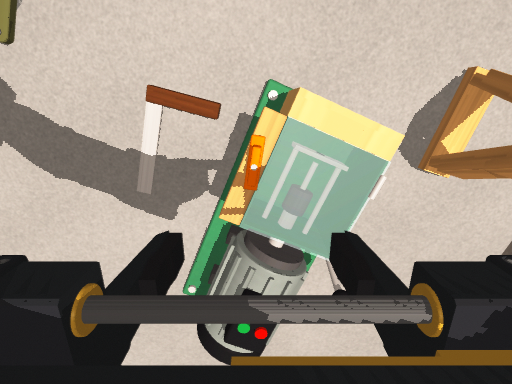

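```bash
cat > fit.py <<'E'
from h import *
from scipy.optimize import least_squares
from scipy.ndimage import map_coordinates
def tw(p,X): # model mm -> world
    c,s=np.cos(p[2]),np.sin(p[2]); X=np.asarray(X,float)/1000
    return np.c_[p[0]+c*X[:,0]-s*X[:,1],p[1]+s*X[:,0]+c*X[:,1],X[:,2]]
def fit(ds,edges,p0,w=(8,5,3,3,3),n=40):
    """edges: list of (A,B) model mm; ds: list of snapshots"""
    p=np.array(p0,float)
    G=[]
    for d in ds:
        L=cv2.GaussianBlur(cv2.cvtColor(np.ascontiguousarray(d["img"]),cv2.COLOR_RGB2LAB),(0,0),.7).astype(float); L[...,0]*=.3; G.append(L)
    for wi in w:
        obs=[]
        for k,d in enumerate(ds):
            for j,(A,B) in enumerate(edges):
                t=np.linspace(.06,.94,n)[:,None]; X=np.array(A)*(1-t)+np.array(B)*t
                q=proj(d,tw(p,X)); nv=q[-1]-q[0]; nv=np.array([-nv[1],nv[0]])/np.linalg.norm(nv)
                o=np.arange(-wi,wi+.01,.25)
                s=q[:,None]+o[None,:,None]*nv
                pr=np.stack([map_coordinates(G[k][...,c],[s[...,1],s[...,0]],order=1,mode="nearest") for c in range(3)],-1)
                g=np.zeros(s.shape[:2]); g[:,2:-2]=np.linalg.norm(pr[:,4:]-pr[:,:-4],axis=-1)
                i=g.argmax(1); ok=(g.max(1)>8)
                for a in np.nonzero(ok)[0]: obs.append((k,j,X[a],q[a]+o[i[a]]*nv,nv))
        def res(p):
            out=[]
            for k,d in enumerate(ds):
                O=[o for o in obs if o[0]==k]
                if O: out.append(np.einsum("ij,ij->i",proj(d,tw(p,[o[2] for o in O]))-[o[3] for o in O],np.array([o[4] for o in O])))
            return np.concatenate(out)
        p=least_squares(res,p,loss="soft_l1",f_scale=.5,x_scale=[.01,.01,.02]).x
    rr=res(p); idx=[(o[0],o[1]) for k in range(len(ds)) for o in obs if o[0]==k]
    st={e:(len(v:=[abs(rr[i]) for i in range(len(rr)) if idx[i]==e]),round(float(np.median(v)),2)) for e in sorted(set(idx))}
    return p,st
ME=[((-100,-300,16),(-100,105,16)),((-66,105,131),(66,105,131)),((66,75,131),(66,105,131))]
E
python3 - <<'E'
from fit import *
t=dict(np.load("top0.npz"));w=dict(np.load("wrist1.npz"))
p0=[.560,-.130,-.046]
for ds in([t],[w],[t,w]): print(*fit(ds,ME,p0))
p=fit([w],ME,p0)[0]
print(proj(w,tw(p,[(-100,110,16),(-66,105,131),(66,105,131),(-80,10,159),(-66,72,131)])))
H=hsv(w); m=np.zeros(H.shape[:2],bool); m[125:200,235:275]=1
o=m&(H[...,0]<14)&(H[...,1]>180); v,u=np.nonzero(o); print(o.sum(),rect(ray(w,np.c_[u,v],.150)))
c=w["img"][60:260,150:420]; c=cv2.resize(c,None,fx=2.9,fy=2.9,interpolation=cv2.INTER_CUBIC)
for ds_,A,B in [(w,a,b) for a,b in ME]:
    q=((proj(w,tw(p,[A,B]))-[150,60]+.5)*2.9).astype(int); cv2.line(c,tuple(map(int,q[0])),tuple(map(int,q[1])),(255,0,255),1)
cv2.imwrite("pics/c1.png",c[:,:,::-1])
E
```

```text
[ 0.5613204  -0.12840953 -0.06061943] {(0, 0): (26, 0.62), (0, 1): (40, 0.25), (0, 2): (40, 0.25)}
[ 0.56286351 -0.13072907 -0.05288032] {(0, 0): (40, 0.26), (0, 1): (40, 0.25), (0, 2): (40, 0.24)}
[ 0.56253658 -0.1304399  -0.05431384] {(0, 0): (24, 1.25), (0, 1): (40, 1.0), (0, 2): (40, 0.25), (1, 0): (40, 0.25), (1, 1): (40, 0.25), (1, 2): (40, 0.25)}
[[268.93931584  77.20210568]
 [300.36070728  86.57840104]
 [404.67021147 135.27997307]
 [253.85986802 166.67916645]
 [287.35622758 115.73312453]]
403 ((482.580078125, -114.80528259277344), (15.936538696289062, 62.38220977783203), 11.154799461364746, array([[ 468.72812,  -85.74498],
       [ 480.7966 , -146.94868],
       [ 496.43204, -143.86559],
       [ 484.36356,  -82.66188]], dtype=float32))
```

View pics/c1.png

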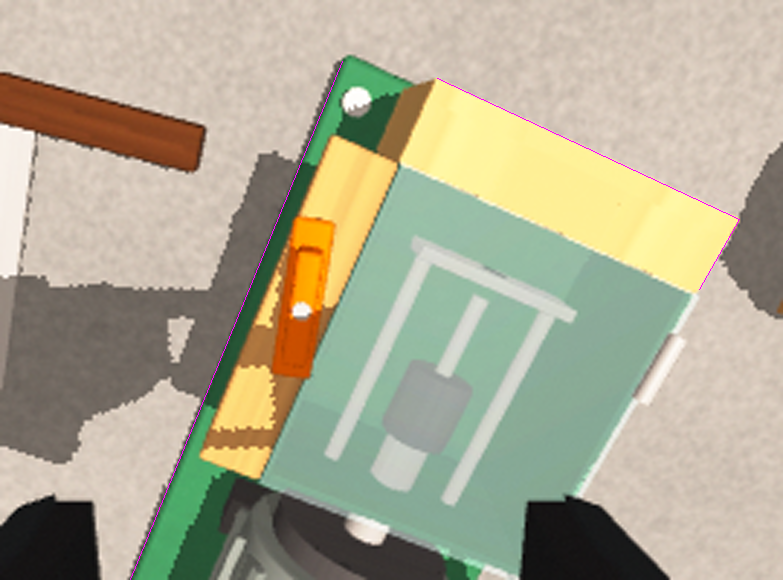

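```bash
python3 - <<'E'
from plant import r
from h import *
s=r.get_state(); print(delta(s,[.483,-.1158,.147],down(.195)))
E
```

```text
(array([ 0.01546396, -0.0029207 ,  0.15535868]), array([-0.00075707, -0.00051416,  0.15265405]))
```

Request:
servo_tool(translation=[[0.0155,-0.003,0.03],[0,0,0.03],[0,0,0.03],[0,0,0.03],[0,0,0.02],[0,0,0.0155],[0,0,0]], turn=[[0,0,0],[0,0,0.153],[0,0,0],[0,0,0],[0,0,0],[0,0,0],[0,0,0]], grip=0.4, grip_force=20)

```text
clock: 3.52
tool_pos: [0.4823, -0.1158, 0.1462]
eef_rot: [0.632, 0.775, -0.001, -0.001]
contact_force: [0.2, -0.1, -0.2]
opening: 0.402
finger_force: 0.0
```

Request:
servo_tool(translation=[[0,0,0],[0,0,0],[0,0,0],[0,0,0],[0,0,0],[0,0,0]], turn=[[0,0,0],[0,0,0],[0,0,0],[0,0,0],[0,0,0],[0,0,0]], grip=0)

```text
clock: 4.28
tool_pos: [0.483, -0.1163, 0.1477]
eef_rot: [0.632, 0.775, -0.0, 0.0]
contact_force: [-2.6, 0.5, 6.8]
opening: 0.112
finger_force: 20.0
```

Request:
servo_tool(translation=[[0,0,0],[0,0,0],[0,0,0],[0,0,0],[0,0,0],[0,0,0],[0,0,0],[0,0,0],[0,0,0],[0,0,0]], turn=[[0,0,-0.12],[0,0,-0.15],[0,0,-0.15],[0,0,-0.15],[0,0,-0.15],[0,0,-0.15],[0,0,-0.15],[0,0,-0.15],[0,0,-0.12],[0,0,-0.06]])

```text
clock: 5.52
tool_pos: [0.4829, -0.1164, 0.1477]
eef_rot: [0.009, 1.0, -0.0, -0.0]
contact_force: [-2.8, 0.5, 5.9]
opening: 0.114
finger_force: 20.2
```

```bash
python3 - <<'E'
from plant import r, optics
from h import *
s=r.get_state(); R=Ro.from_quat(s["eef_rot"]).as_matrix(); print(s["tool_pos"],np.arctan2(R[1,1],R[0,1]),s["moment"],s["contact_force"],s["q"][6])
E
```

```text
[ 0.48290567 -0.11637532  0.14774698] 1.553475265194913 [-0.01880797  0.48316676 -0.28881295] [-2.76521682  0.54715154  5.86442712] 1.2568367532229574
```

Request:
servo_tool(translation=[[0,0,0],[0,0,0]], turn=[[0,0,-0.04],[0,0,0]])

```text
clock: 5.78
tool_pos: [0.4829, -0.1164, 0.1477]
eef_rot: [-0.01, 1.0, -0.0, -0.0]
contact_force: [-1.9, -0.2, 5.8]
opening: 0.118
finger_force: 20.8
```

```bash
python3 - <<'E'
from plant import r, optics
from h import *
s=r.get_state(); R=Ro.from_quat(s["eef_rot"]).as_matrix(); print(s["tool_pos"],np.arctan2(R[1,1],R[0,1]),s["moment"],s["contact_force"],s["opening"])
E
```

```text
[ 0.4829079  -0.11639456  0.14773046] 1.5901793124804884 [ 0.08721367  0.48850609 -0.38925005] [-1.91963173 -0.18466694  5.79088838] 0.1184208349457913
```

Request:
servo_tool(translation=[[0,0,0],[0,0,0],[0,0,-0.01],[0,0,-0.04],[0,0,-0.04],[0,0,-0.04],[0,0,0]], turn=[[0,0,0],[0,0,0],[0,0,0],[0,0,0],[0,0,0],[0,0,0],[0,0,0]], grip=1)

```text
clock: 6.65
tool_pos: [0.4852, -0.1161, 0.2804]
eef_rot: [-0.011, 1.0, -0.001, 0.003]
contact_force: [-0.2, 0.1, -0.8]
opening: 0.887
finger_force: 0.0
```

```bash
python3 - <<'E'
from plant import r, optics
from fit import *
w=optics.snapshot("wrist"); np.savez("wrist2.npz",**w); cv2.imwrite("pics/wrist2.png",w["img"][:,:,::-1])
t=optics.snapshot("top"); np.savez("top2.npz",**t)
p,st=fit([w],ME,[.5629,-.1307,-.0529]); print(p,st)
H=hsv(w); q=proj(w,tw(p,[(-80,10,150)]))[0]; print(q)
m=np.zeros(H.shape[:2],bool); a,b=q.astype(int); m[max(0,b-55):b+55,max(0,a-55):a+55]=1
o=m&(H[...,0]<14)&(H[...,1]>180); v,u=np.nonzero(o); print(o.sum(),rect(ray(w,np.c_[u,v],.150)))
s=r.get_state(); th=.317
# slat view / grasp
sc=np.array([.528,.302]); sy=np.array([-.311,.950]); g=sc+.010*sy
print(delta(s,[*g,.20],down(th)), s["q"])
E
```

```text
[ 0.5616161  -0.13072203 -0.06408032] {(0, 0): (40, 0.5), (0, 1): (26, 0.53), (0, 2): (40, 0.24)}
[257.35239974 179.93314068]
361 ((474.8096008300781, -116.30968475341797), (15.609389305114746, 49.7889289855957), 87.44612884521484, array([[ 449.59207, -122.99736],
       [ 499.33157, -125.2159 ],
       [ 500.02713, -109.62201],
       [ 450.28763, -107.40347]], dtype=float32))
(array([-0.05088642,  0.42673165,  0.07736149]), array([4.03596584e-05, 5.75731433e-04, 1.27496002e+00])) [ 0.44814351  0.49572162 -0.467319    1.88584743  0.29566081  0.82762381
  1.4192257 ]
```

View pics/wrist2.png

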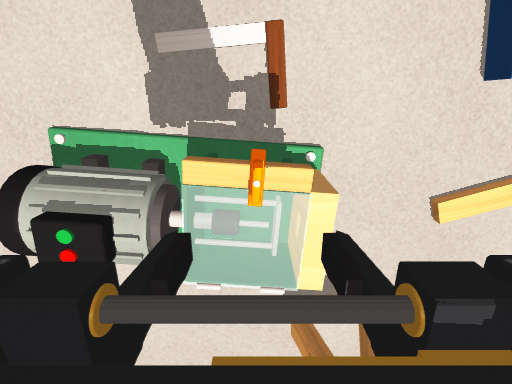

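Request:
servo_tool(translation=[[-0.0064,0.0533,0],[-0.0064,0.0533,0],[-0.0064,0.0533,0],[-0.0064,0.0533,0],[-0.0064,0.0533,0],[-0.0064,0.0533,0],[-0.0064,0.0533,0],[-0.0064,0.0533,0]], turn=[[0,0,0],[0,0,0],[0,0,0],[0,0,0],[0,0,0],[0,0,0],[0,0,0],[0,0,0.141]], grip=1)

```text
clock: 7.75
tool_pos: [0.5247, 0.3122, 0.2753]
eef_rot: [0.062, 0.998, -0.001, -0.001]
contact_force: [0.4, -0.8, -0.4]
opening: 1.0
finger_force: 0.0
```

Request:
servo_tool(translation=[[0,0,0],[0,0,0],[0,0,0],[0,0,0],[0,0,0],[0,0,0],[0,0,0],[0,0,0],[0,0,0]], turn=[[0,0,0.142],[0,0,0.142],[0,0,0.142],[0,0,0.142],[0,0,0.142],[0,0,0.142],[0,0,0.142],[0,0,0.142],[0,0,0]])

```text
clock: 8.88
tool_pos: [0.5246, 0.3109, 0.2757]
eef_rot: [0.587, 0.81, -0.002, -0.0]
contact_force: [0.9, 0.2, 0.3]
opening: 0.999
finger_force: 0.0
```

```bash
python3 - <<'E'
from plant import r, optics
from fit import *
w=optics.snapshot("wrist"); np.savez("wrist3.npz",**w); 
SE=[((-19,-130,19),(-19,85,19)),((19,-130,19),(19,85,19)),((-19,-130,19),(19,-130,19))]
t=dict(np.load("top2.npz"))
p,st=fit([t],SE,[.528,.302,.317]); print(p,st)
p,st=fit([w],SE,p); print(p,st)
s=r.get_state(); print(s["tool_pos"],s["q"])
c=w["img"].copy()
for A,B in SE:
    q=(proj(w,tw(p,[A,B]))+.5).astype(int).tolist(); cv2.line(c,q[0],q[1],(255,0,255),1)
cv2.imwrite("pics/wrist3.png",c[:,:,::-1])
g=tw(p,[(0,12,0)])[0]; print(g,delta(s,[g[0],g[1],.004],down(p[2])))
E
```

```text
[0.52909155 0.30362944 0.31714904] {(0, 0): (40, 0.25), (0, 1): (40, 0.25), (0, 2): (40, 0.25)}
[0.53006677 0.30147598 0.31533386] {(0, 0): (40, 0.26), (0, 1): (40, 0.25), (0, 2): (40, 0.43)}
[0.5246925  0.31098041 0.27594298] [-0.57446     0.62469051 -0.0641675   1.56954735  0.04651349  0.9514401
 -0.33565868]
[0.52634517 0.3128843  0.        ] (array([0.00159879, 0.00280781, 0.27193547]), array([-0.00236206,  0.00113228,  0.00265334]))
```

View pics/wrist3.png

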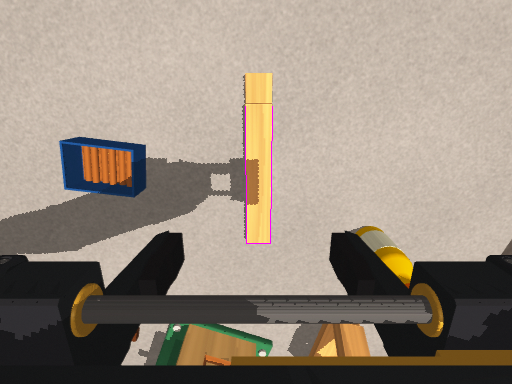

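Request:
servo_tool(translation=[[0.0016,0.0028,0.05],[0,0,0.05],[0,0,0.05],[0,0,0.05],[0,0,0.05],[0,0,0.015],[0,0,0.006],[0,0,0]], turn=[[-0.0024,0.001,0.0026],[0,0,0],[0,0,0],[0,0,0],[0,0,0],[0,0,0],[0,0,0],[0,0,0]])

```text
clock: 9.93
tool_pos: [0.5289, 0.3146, 0.0075]
eef_rot: [0.588, 0.809, 0.002, 0.001]
contact_force: [0.0, 0.0, 0.9]
opening: 1.002
finger_force: 0.0
```

Request:
servo_tool(translation=[[0,0,0],[0,0,0],[0,0,0],[0,0,0],[0,0,0],[0,0,0]], turn=[[0,0,0],[0,0,0],[0,0,0],[0,0,0],[0,0,0],[0,0,0]], grip=0, grip_force=50)

```text
clock: 10.68
tool_pos: [0.5277, 0.314, 0.0062]
eef_rot: [0.588, 0.809, 0.001, 0.0]
contact_force: [-1.1, -0.2, 1.3]
opening: 0.426
finger_force: 50.0
```

```bash
python3 - <<'E'
from plant import r
from fit import *
s=r.get_state(); m=[.5629,-.1307,-.0529]
R=Ro.from_quat(s["eef_rot"]).as_matrix(); print(s["tool_pos"],np.arctan2(R[1,1],R[0,1]),R[2],s["opening"]*88,s["finger_force"],s["contact_force"])
E
```

```text
[0.52765801 0.31397528 0.00618678] 0.3124310952361019 [ 9.60599745e-04  1.76662156e-03 -9.99997978e-01] 37.46265244962402 50.000964403152466 [-1.11068551 -0.21629901  1.25902529]
```

Request:
servo_tool(translation=[[0,0,-0.025],[0,0,-0.04],[0,0,-0.03],[0,0,0],[0,0,0],[0,0,0]], turn=[[0,0,0],[0,0,0],[0,0,0.125],[0,0,0.125],[0,0,0.115],[0,0,0]])

```text
clock: 11.42
tool_pos: [0.5276, 0.3139, 0.1011]
eef_rot: [0.725, 0.689, 0.001, 0.0]
contact_force: [-0.2, 0.3, -0.4]
opening: 0.429
finger_force: 50.0
```

```bash
python3 - <<'E'
from plant import r
from fit import *
s=r.get_state(); m=[.5629,-.1307,-.0529]
t=dict(np.load("top2.npz")); print("tree base",ray(t,[[245,116],[310,115]],0))
g=tw(m,[(0,105+40+142.6,0)])[0]
print(s["tool_pos"],s["eef_rot"],s["opening"]*88,delta(s,[g[0],g[1],.0817],down(m[2])))
E
```

```text
tree base [[ 0.74442317  0.10229946  0.        ]
 [ 0.74998533 -0.06132905  0.        ]]
[0.52761064 0.31393727 0.10111408] [7.24960504e-01 6.88789390e-01 1.18379153e-03 2.04832041e-04] 37.7587797175235 (array([-0.15467914,  0.0584439 ,  0.01930496]), array([ 0.00192651, -0.00143591,  0.0017407 ]))
```

Request:
servo_tool(translation=[[-0.03,0.0114,0.004],[-0.031,0.0117,0.004],[-0.031,0.0117,0.004],[-0.031,0.0117,0.0035],[-0.031,0.0117,0.0035],[0,0,0],[0,0,0]], turn=[[0.002,-0.0014,0.0017],[0,0,0],[0,0,0],[0,0,0],[0,0,0],[0,0,0],[0,0,0]])

```text
clock: 12.3
tool_pos: [0.5773, 0.1581, 0.082]
eef_rot: [0.725, 0.688, 0.0, -0.001]
contact_force: [0.2, 0.2, -0.3]
opening: 0.424
finger_force: 50.0
```

```bash
cat > stage.py <<'E'
from plant import r, optics
from fit import *
import sys
s=r.get_state(); m=[.5629,-.1307,-.0529]; k=sys.argv[1]
R=Ro.from_quat(s["eef_rot"]).as_matrix(); yaw=np.arctan2(R[1,1],R[0,1]); print(s["tool_pos"],"yaw",yaw,R[2],s["contact_force"])
zt=(s["tool_pos"][2]-.0062+.019)*1000
off=float(sys.argv[2]); 
c=s["tool_pos"][:2]+.0126*np.array([-np.sin(yaw),np.cos(yaw)])*-1
SE=[((-19,-128,zt),(-19,-15,zt)),((19,-128,zt),(19,-15,zt)),((-19,-130,zt),(19,-130,zt))]
w=optics.snapshot("wrist"); np.savez(f"st{k}w.npz",**w); t=optics.snapshot("top"); np.savez(f"st{k}t.npz",**t)
cw=w["img"].copy(); ct=t["img"].copy()
for nm,d,im in(("wrist",w,cw),("top",t,ct)):
    pm,a=fit([d],ME,m,w=(5,3,3)); ps,b=fit([d],SE,[*c,yaw],w=(6,4,3)); 
    e=tw(ps,[(0,-130,0)])[0]-[pm[0],pm[1],0]; cc,ss=np.cos(pm[2]),np.sin(pm[2])
    print(nm,pm,a,"\n ",ps,b,"\n end in machine mm",1000*np.array([cc*e[0]+ss*e[1],-ss*e[0]+cc*e[1]]),"rel yaw",ps[2]-pm[2])
    for p,E in((pm,ME),(ps,SE)):
        for A,B in E:
            q=(proj(d,tw(p,[A,B]))+.5).astype(int).tolist(); cv2.line(im,q[0],q[1],(255,0,255),1)
cv2.imwrite(f"pics/st{k}.png",np.hstack([cw[100:384,:400],cv2.resize(ct[120:262,200:400],(400,284))])[:,:,::-1])
# depth height of slat top near its ends
W=cloud(t); 
for y in(-110,-80,-50,60): 
    q=proj(t,tw(ps,[(0,y,zt)]))[0].round().astype(int); print("z at",y,np.median(W[q[1]-1:q[1]+2,q[0]-3:q[0]+4,2]))
E
python3 stage.py 1 0
```

```text
[0.57726609 0.15814482 0.08199889] yaw -0.05242686187370308 [ 1.64802342e-03 -6.44700450e-04 -9.99998434e-01] [ 0.24982227  0.18542017 -0.33970971]Traceback (most recent call last):
  File "stage.py", line 13, in <module>
    pm,a=fit([d],ME,m,w=(5,3,3)); ps,b=fit([d],SE,[*c,yaw],w=(6,4,3));
         ~~~^^^^^^^^^^^^^^^^^^^^
  File "fit.py", line 31, in fit
    p=least_squares(res,p,loss="soft_l1",f_scale=.5,x_scale=[.01,.01,.02]).x
      ~~~~~~~~~~~~~^^^^^^^^^^^^^^^^^^^^^^^^^^^^^^^^^^^^^^^^^^^^^^^^^^^^^^^
    return func(*args, **kwargs)
    vector_fun = VectorFunction(
        fun_wrapped,
    ...<6 lines>...
        workers=workers
    )
    self._update_fun()
    ~~~~~~~~~~~~~~~~^^
    self.f = self.fun_wrapped(xp_copy(self.x))
             ~~~~~~~~~~~~~~~~^^^^^^^^^^^^^^^^^
    return np.atleast_1d(self.fun(x))
                         ~~~~~~~~^^^
    return self.f(x, *self.args, **self.kwargs)
           ~~~~~~^^^^^^^^^^^^^^^^^^^^^^^^^^^^^^
  File "fit.py", line 30, in res
    return np.concatenate(out)
           ~~~~~~~~~~~~~~^^^^^
ValueError: need at least one array to concatenate
```

```bash
cat > stage2.py <<'E'
from plant import r, optics
from fit import *
import sys
s=r.get_state(); m=[.5629,-.1307,-.0529]; k=sys.argv[1]
R=Ro.from_quat(s["eef_rot"]).as_matrix(); yaw=np.arctan2(R[1,1],R[0,1]); print(s["tool_pos"],"yaw",yaw)
zt=(s["tool_pos"][2]-.0062+.019)*1000; zb=zt-19
c=s["tool_pos"][:2]-.0126*np.array([-np.sin(yaw),np.cos(yaw)])
T=[((-19,-128,zt),(-19,-45,zt)),((19,-128,zt),(19,-45,zt)),((-19,-130,zt),(19,-130,zt))]
S=[((19,-128,zt),(19,-60,zt)),((19,-128,zb),(19,-60,zb)),((19,-130,zb),(19,-130,zt))]
MT=ME; MS=[((-66,105,131),(66,105,131)),((66,105,131),(66,105,30)),((100,-280,16),(100,110,16)),((100,110,16),(70,110,16))]
ims=[]
for nm,E,M in(("top",T,MT),("scene",S,MS)):
    d=optics.snapshot(nm); im=d["img"].copy()
    pm,a=fit([d],M,m,w=(4,3,3)); ps,b=fit([d],E,[*c,yaw],w=(4,3,3))
    e=tw(ps,[(0,-130,0)])[0]-[pm[0],pm[1],0]; cc,ss=np.cos(pm[2]),np.sin(pm[2])
    print(nm,pm,a,"\n ",ps,b,"\n end in machine mm",1000*np.array([cc*e[0]+ss*e[1],-ss*e[0]+cc*e[1]]),"rel yaw",ps[2]-pm[2])
    q=(proj(d,tw([*m[:2],m[2]],[(0,140,85)]))[0]).astype(int); x,y=max(q[0]-70,0),max(q[1]-70,0)
    im=cv2.resize(im[y:y+140,x:x+140],None,fx=2.8,fy=2.8,interpolation=cv2.INTER_CUBIC)
    for p,EE in((pm,M),(ps,E)):
        for A,B in EE:
            v=((proj(d,tw(p,[A,B]))-[x,y]+.5)*2.8).astype(int).tolist(); cv2.line(im,v[0],v[1],(255,0,255),1)
    ims.append(im)
cv2.imwrite(f"pics/st{k}.png",np.hstack(ims)[:,:,::-1])
E
python3 stage2.py 2
```

```text
[0.57707827 0.15901313 0.08209695] yaw -0.051295666584493346
top [ 0.56109719 -0.1284053  -0.06282954] {(0, 0): (33, 0.27), (0, 1): (40, 0.24), (0, 2): (40, 0.25)} 
  [ 0.57195145  0.14884845 -0.01630023] {(0, 0): (9, 0.46), (0, 1): (16, 0.24), (0, 2): (40, 0.04)} 
 end in machine mm [ -0.52879292 147.52891146] rel yaw 0.04652931882518889
scene [ 0.57157064 -0.13236874 -0.05409217] {(0, 0): (40, 0.74), (0, 1): (36, 0.75), (0, 2): (40, 0.26), (0, 3): (37, 0.24)} 
  [ 0.57574548  0.14405051 -0.05379094] {(0, 0): (36, 0.24), (0, 1): (40, 0.25), (0, 2): (26, 0.14)} 
 end in machine mm [-10.73693778 146.24067896] rel yaw 0.00030123247570762457
```

View pics/st2.png

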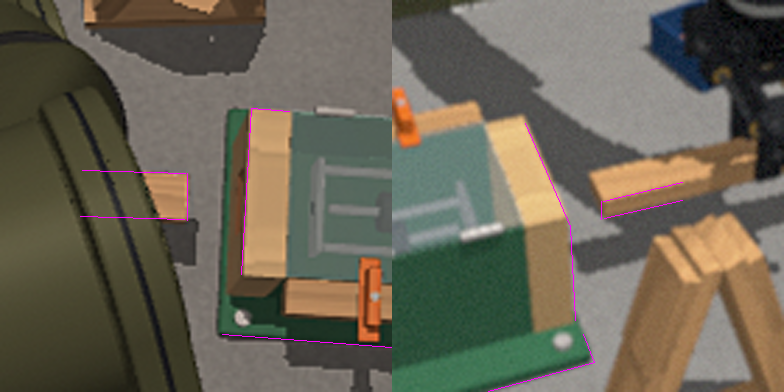

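Request:
servo_tool(translation=[[-0.012,0.0008,0],[-0.012,0,0],[-0.012,0,0],[-0.006,0,0],[-0.004,0,0],[-0.004,0,0],[0,0,0]], turn=[[0,0,0.002],[0,0,0],[0,0,0],[0,0,0],[0,0,0],[0,0,0],[0,0,0]])

```text
clock: 13.38
tool_pos: [0.5756, 0.1069, 0.0821]
eef_rot: [0.727, 0.687, 0.0, -0.0]
contact_force: [-0.1, 0.5, -1.3]
opening: 0.425
finger_force: 50.0
```

Request:
servo_tool(translation=[[-0.004,0,0],[-0.004,0,0],[0,0,0]], turn=[[0,0,0],[0,0,0],[0,0,0]])

```text
clock: 13.75
tool_pos: [0.5751, 0.0985, 0.0821]
eef_rot: [0.727, 0.687, -0.0, -0.0]
contact_force: [-0.8, -0.3, -1.4]
opening: 0.427
finger_force: 50.0
```

Request:
servo_tool(translation=[[-0.005,0,0],[-0.005,0,0],[-0.005,0,0],[-0.005,0,0],[-0.005,0,0],[0,0,0]], turn=[[0,0,0],[0,0,0],[0,0,0],[0,0,0],[0,0,0],[0,0,0]])

```text
clock: 14.5
tool_pos: [0.5737, 0.0733, 0.0821]
eef_rot: [0.727, 0.687, -0.0, -0.0]
contact_force: [0.3, 0.6, -1.6]
opening: 0.426
finger_force: 50.0
```

Request:
servo_tool(translation=[[-0.004,0,0],[-0.004,0,0],[-0.004,0,0],[0,0,0]], turn=[[0,0,0],[0,0,0],[0,0,0],[0,0,0]])

```text
clock: 15.0
tool_pos: [0.5731, 0.0615, 0.0821]
eef_rot: [0.727, 0.687, -0.0, -0.0]
contact_force: [-0.6, -0.2, -1.9]
opening: 0.425
finger_force: 50.0
```

```bash
python3 - <<'E'
from plant import r
from fit import *
s=r.get_state(); m=[.5629,-.1307,-.0529]; R=Ro.from_quat(s["eef_rot"]).as_matrix()
e=s["tool_pos"][:2]-m[:2]; c,q=np.cos(m[2]),np.sin(m[2])
print("TCP in machine mm",1000*(c*e[0]+q*e[1]),1000*(-q*e[0]+c*e[1]),"yaw",np.arctan2(R[1,1],R[0,1]),R[2],s["contact_force"],s["moment"])
E
```

```text
TCP in machine mm -0.018372455555944536 192.44545913306203 yaw -0.05710986204123714 [ 9.04325295e-05 -1.45072893e-04 -9.99999985e-01] [-0.56181164 -0.20715145 -1.91222328] [-0.04670139  0.04665696 -0.01062668]
```

Request:
servo_tool(translation=[[-0.004,0,0],[-0.003,0,0],[0,0,0],[0,0,0]], turn=[[0,0,0],[0,0,0],[0,0,0],[0,0,0]])

```text
clock: 15.5
tool_pos: [0.5727, 0.0562, 0.0821]
eef_rot: [0.726, 0.687, 0.001, -0.001]
contact_force: [-0.5, 4.0, -1.0]
opening: 0.427
finger_force: 50.0
```

Request:
servo_tool(translation=[[-0.003,0,0],[-0.003,0,0],[0,0,0],[0,0,0]], turn=[[0,0,0],[0,0,0],[0,0,0],[0,0,0]])

```text
clock: 16.0
tool_pos: [0.5724, 0.0497, 0.0821]
eef_rot: [0.727, 0.687, 0.0, -0.0]
contact_force: [0.3, 6.1, 0.2]
opening: 0.426
finger_force: 50.0
```

Request:
servo_tool(translation=[[-0.002,0,0],[0,0,0],[0,0,0]], turn=[[0,0,0],[0,0,0],[0,0,0]])

```text
clock: 16.38
tool_pos: [0.5723, 0.049, 0.0821]
eef_rot: [0.726, 0.687, 0.001, -0.001]
contact_force: [0.3, 5.6, -0.4]
opening: 0.425
finger_force: 50.0
```

Request:
servo_tool(translation=[[-0.002,0,0],[0,0,0],[0,0,0]], turn=[[0,0,0],[0,0,0],[0,0,0]])

```text
clock: 16.75
tool_pos: [0.5721, 0.0489, 0.0821]
eef_rot: [0.726, 0.688, 0.002, -0.002]
contact_force: [-0.1, 10.7, 0.1]
opening: 0.423
finger_force: 50.0
```

Request:
servo_tool(translation=[[-0.001,0,0],[0,0,0],[0,0,0],[0,0,0],[0,0,0],[0,0,0]], turn=[[0,0,0],[0,0,0],[0,0,0],[0,0,0],[0,0,0],[0,0,0]])

```text
clock: 17.5
tool_pos: [0.5721, 0.0489, 0.0822]
eef_rot: [0.726, 0.688, 0.002, -0.002]
contact_force: [-1.5, 12.7, 0.1]
opening: 0.429
finger_force: 50.0
```

```bash
python3 - <<'E'
from plant import r,optics
from fit import *
m=[.5629,-.1307,-.0529]
ims=[]
for nm in("top","scene"):
    d=optics.snapshot(nm); x,y=(proj(d,tw(m,[(0,80,100)]))[0]).astype(int)-75; x,y=max(x,0),max(y,0)
    ims.append(cv2.resize(d["img"][y:y+150,x:x+150],(400,400),interpolation=cv2.INTER_CUBIC))
cv2.imwrite("pics/end.png",np.hstack(ims)[:,:,::-1])
s=r.get_state(); R=Ro.from_quat(s["eef_rot"]).as_matrix(); e=s["tool_pos"][:2]-m[:2]; c,q=np.cos(m[2]),np.sin(m[2])
print(1000*(c*e[0]+q*e[1]),1000*(-q*e[0]+c*e[1]),"yaw",np.arctan2(R[1,1],R[0,1]),R[2],s["contact_force"],s["moment"],s["clock"])
E
```

```text
-0.24636743588670773 179.87041952432304 yaw -0.05296036046348528 [ 6.11493563e-03  2.29859896e-04 -9.99981277e-01] [-0.50684907 10.6408088   0.66514818] [ 2.3554379   0.29431746 -0.08917475] 17.6
```

View pics/end.png

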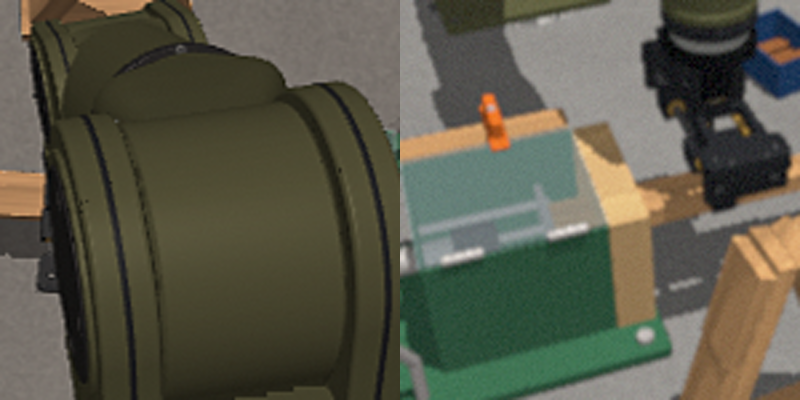

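The end view shows the slat going into the window at about (650,200) and the turnbutton across the lid at about (493,125). The TCP position puts the slat's end about 68 mm behind the mouth, with an 11–13 N push against the hard stop.

```bash
python3 -c "
from plant import r
print(r.finish_job())"
```

```text
the job is handed in; nothing more can be done
None
```

I handed the job in at about 17.6 s: the turnbutton is square across the shut lid, and the slat is still gripped, level and square in the window, holding the stop plate against its hard stop with about 11 N.

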